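# Seat the two culture dishes in their wells on the dish warmer

## Robot

A 6-joint arm with a two-finger parallel gripper is mounted at the origin on the work surface. World frame = base frame: x ahead of the robot, y to its left, z up, the work surface at z = 0. Lengths are in mm, angles in rad, forces in N, time in s.
With the tool pointing down it reaches from about 425 to 925 mm from the base axis. Payload 12.5 kg.
Tool frame: the origin (TCP) lies midway between the tips of the shut fingers; the grasp point (between the pads) lies 19 mm behind it (env.grasp_offset is the distance from the TCP to the grasp point, in mm); x points along the fingers, z is the direction in which the jaws open and shut, and the axes are right-handed (so a half turn about x gives the same grasp; the last joint's range is limited). The gripper opens to 85 mm and grips with 20 to 120 N. Pads are 22 mm wide; open, the fingers measure 114 mm over their backs; the gripper's body (76 mm by 85 mm) begins 54 mm behind the grasp point. The pads swing forward as they close: fully open they stand 13 mm farther back than shut.
Start: joints at [1.149, 0.491, 1.559, -0, 1.092, -0.106], TCP at [194.093, 594.115, 231.327] pointing down, gripper open.
Joint ranges: [-3.1, 3.1], [-0.84, 2.19], [0.05, 2.79], [-1.13, 4.28], [0.06, 2.93], [-2.69, 2.69]. Speed limits (rad/s): [2.22, 2.22, 2.79, 3.14, 3.14, 3.14].

## Interface

Orientations are given as [roll, pitch, yaw] about the fixed x, y, z axes, in that order (R = Rz(yaw) Ry(pitch) Rx(roll)).
In Python, from cell import env, vision, nets gives the robot as it stands.
- The arm moves only by the tool apply_moves, never from a script. Its argument "deltas" is a list of rows, each an object with "claw": the closure, from 0 (fully open) to 1 (shut); "translation": the shift along the tool's x, y, z in cm, a list of three; "turn": the turn about the tool's x in degrees. A call has 1 to 5 rows; each row is the pose to reach, as a shift and turn from the pose commanded when the call began, along the tool's axes at that moment; what a row does not reach only later rows make up. A row lasts 1/8 s, in which the tool goes at most 62.5 mm and 10.7 degrees, less where a joint would pass 70% of its speed; a pose out of reach is approached as far as the arm can. A call with a gripper value outside its range is refused whole. The fingers move at their own pace and stop on an object; the grip force is fixed at half the most. Time passes only in rows, so rows that repeat a pose let the fingers close. It gives the time, the measured TCP pose, the force and the opening at its end, in the units of the state.
- env.state(): the state, without advancing time (a new reading comes with each control period).
- vision.snapshot(name): name is "side" or "top"; returns a dict with "color" (384x512x3 uint8, red, green, blue), "intrinsics" (3x3 intrinsics, pixels), "D" ([k1, k2, p1, p2, k3] as OpenCV has them; the pictures are not rectified), "T" (4x4, takes a point from camera to world coordinates). Camera axes: x right, y down, z forward; pixel columns grow to the right and rows downward; lengths in mm; the calibration is good to about 2 mm. A picture is of the moment at which its call begins. There is no depth.
- env.job_done(): hands the job in, once; it reports no verdict.
Trained networks look in a picture, given as the dict that the camera call returned (one of the last four; its "shot" number tells which), for a name from the list of things; names that differ only in an ending like _2 or _b are one class to them, and where a whole thing is asked for, a point or a joint stands for the part that bears it (a point fixed in the world has none). Each returns a list of dicts, best first, with "confidence" (0 to 1); they miss things now and then, are a little off and sometimes report something else, mostly with a low value. They report only what shows in the picture. A call takes as long as a camera call. They do not tell look-alikes from the thing itself.
- nets.boxes_of(picture, query): "box" ([left, top, right, bottom] in pixels, round what is visible of it).
- nets.regions_of(picture, query): "region" (384x512 bool, what is visible of it) and "box" ([left, top, right, bottom] in pixels, round what is visible of it).
- nets.mark_of(picture, query): "xy" ([column, row] in pixels: a listed point, or the origin of a listed thing).
The state is a dict: "time": time; "joint_pos": joint angles; "dq": joint speeds; "joint_efforts": joint torques, N m; "position": TCP position; "tool_rot": TCP orientation; "wrist_force": force on the tool from outside, world axes, zero at the start; "torque": the same for the moment, N m; "gripper_width": finger opening in mm.
Only numpy, scipy, OpenCV 4.12 (cv2) and the standard library are available. Lean on these libraries where they do the work, as an engineer would, in place of code of your own. Each camera call takes 0.05 s, during which the arm holds its last target.

## Task

The two closed culture dishes have been set down loose on top of the dish warmer, beside its wells. Gently push each dish across the flat top until it drops into the round well of its own size and sits flat on the well's floor: large dish in the large well, small dish in the small well, in either order. Do not pinch the dishes, pick them up or tip them over, and leave the bottle, the tube rack and the pipette where they are.

Things in the scene. Friction and masses are not known exactly. Their poses are not given: they have to be found in the camera images.
- warmer: Fixed dish warmer, grey with a flat aluminium top plate 30 mm above the work surface. Origin under it at table height, z up. Plate: x -88 to +112, y -170 to +170 mm in its frame; along its -x side a lower control strip (20 mm high, unused) to x = -129. Two round dark-floored wells in the plate at x = +45 mm: the large at y = +70, the small at y = -70. Place and yaw (+-0.3 rad) vary.
- well_large (a point): Centre of the floor of the large well: diameter 63 mm, 5 mm deep, upright walls; its floor is 25 mm and its rim 30 mm above the work surface.
- well_small (a point): Centre of the floor of the small well: diameter 43 mm, 5 mm deep, upright walls; its floor is 25 mm and its rim 30 mm above the work surface.
- dish_large: Closed clear-plastic culture dish with a tan gel layer, diameter 60 mm, 15 mm high, 20 to 45 g, loose and flat on the plate's -x half at y about +70 or -70 mm (the small dish at the other). Origin at the centre of its underside, z up. Its edge dips in once its centre is about 9 mm from the well's; seated it stands 10 mm proud of the plate. The straight way to its well is free.
- dish_small: Same make of dish, diameter 40 mm, 12 mm high, 12 to 22 g, loose and flat on the plate's -x half. Origin at the centre of its underside, z up. Its edge dips in once its centre is about 7 mm from the well's; seated it stands 7 mm proud of the plate. It would also fall into the large well. The straight way to its own well is clear of that and of the large dish.
- bottle: Closed glass bottle, blue cap, diameter 56 mm, 105 mm tall, standing on the work surface off the warmer's +y end. Origin at the centre of its underside. Leave alone.
- tube_rack: Yellow two-tier tube rack 75 (x) by 195 (y) mm, 55 mm high, two red-capped tubes in it reaching 118 mm, on the work surface off the warmer's -y end. Origin at the centre of its underside. Leave alone.
- pipette: White hand pipette, 240 mm long, 31 mm thick, lying on the work surface along its own x axis beyond the warmer's +x side. Origin under it on the work surface. Leave alone.
There are look-alikes about, which are no part of the job. Leave any purple or turquoise look-alike of the dish_large alone.

How it is judged:
By the outcome, as a careful person would: the job done as asked, in the order asked, and still so for the second after the job is handed in, with the robot touching nothing.
It also fails if it takes over 51 s, if anything falls off the work surface, if the arm or the gripper's body presses on something with over 40 N, if the wrist force passes 120 N, or if a joint passes its speed limit or range.

## Working session

There is one attempt and no reset: what is moved stays moved. The work goes in short steps, Python scripts to look and compute and a tool call to move; the robot and the scene stay as the last step left them, time stands still between calls to the robot, and variables do not carry over. Pictures are saved under pics/ and viewed, and the job is handed in when it is done.

Besides the shell and the picture viewer there is one more tool, called after "Call:" as a command line: name --argument value ..., lists and objects as JSON in quotes. apply_moves: Moves the arm, as the interface text tells. Its arguments: {"type":"object","properties":{"deltas":{"type":"array","items":{"type":"object","properties":{"claw":{"type":"number"},"translation":{"type":"array","items":{"type":"number"}},"turn":{"type":"number"}}}}},"required":["deltas"]}

```bash
mkdir -p pics; ls
cat > h.py <<'E'
import numpy as np, cv2
def ray(p,px):
    u=cv2.undistortPoints(np.array([[px]],float),np.array(p["intrinsics"]),np.array(p["D"]))[0,0]
    T=np.array(p["T"]); return T[:3,3],T[:3,:3]@np.array([u[0],u[1],1.])
def at_z(p,px,z):
    o,d=ray(p,px); return o+d*(z-o[2])/d[2]
def proj(p,X):
    T=np.linalg.inv(np.array(p["T"])); X=np.atleast_2d(X).astype(float)
    Xc=X@T[:3,:3].T+T[:3,3]
    return cv2.projectPoints(Xc,np.zeros(3),np.zeros(3),np.array(p["intrinsics"]),np.array(p["D"]))[0][:,0]
def save(p,n,crop=None,s=1.5):
    im=np.ascontiguousarray(p["color"][:,:,::-1])
    if crop: l,t,r,b=crop; im=im[t:b,l:r]
    cv2.imwrite("pics/"+n,cv2.resize(im,None,fx=s,fy=s,interpolation=cv2.INTER_CUBIC))
E
python3 - <<'E'
from cell import env,vision,nets
from h import *
s=env.state();print({k:np.round(s[k],3) for k in s})
for c in("top","side"):
    p=vision.snapshot(c);save(p,c+"0.png")
    for q in["dish_large","dish_small","well_large","well_small"]:
        try:
            for r in nets.mark_of(p,q)[:4]: print(c,q,"mark",np.round(r["xy"],1),round(r["confidence"],2),np.round(at_z(p,r["xy"],25 if "well" in q else 30),1))
            if "dish" in q:
                for r in nets.boxes_of(p,q)[:4]: print(c,q,"box",np.round(r["box"]),round(r["confidence"],2))
        except Exception as e: print(e)
    for r in nets.mark_of(p,"warmer")[:2]: print("warmer",r["xy"],r["confidence"],at_z(p,r["xy"],0))
E
```

```text
pics
{'time': np.float64(0.0), 'joint_pos': array([ 1.149,  0.492,  1.559,  0.   ,  1.092, -0.106]), 'dq': array([ 0.   , -0.002,  0.001,  0.   , -0.   ,  0.001]), 'joint_efforts': array([-3.0000e-03, -6.1845e+01, -2.6160e+01, -0.0000e+00,  4.0000e-03,
        0.0000e+00]), 'position': array([194.023, 593.883, 230.719]), 'tool_rot': array([ 3.034,  1.57 , -1.994]), 'wrist_force': array([ 0.724, -0.336, -0.383]), 'torque': array([ 0.029,  0.021, -0.079]), 'gripper_width': np.float64(85.374)}
top dish_large mark [369.8 270.8] 0.92 [ 339.3 -286.7   30. ]
top dish_large mark [386.9 210.7] 0.81 [ 508.1 -334.7   30. ]
top dish_large mark [336.3 267.9] 0.81 [ 347.1 -192.4   30. ]
top dish_large mark [303.6 267.8] 0.78 [ 347.  -100.7   30. ]
top dish_large box [290. 257. 315. 277.] 0.94
top dish_large box [360. 263. 381. 289.] 0.94
top dish_large box [377. 203. 395. 227.] 0.92
top dish_large box [310. 175. 330. 199.] 0.8
top dish_small mark [275.7 204.8] 0.7 [523.  -21.5  30. ]
top dish_small box [270. 198. 280. 210.] 0.53
top well_large mark [262.9 173.3] 0.66 [611.8  15.   25. ]
top well_s
[... 230 characters left out ...]
62.4 -145.8   30. ]
side dish_large mark [351.2 199.3] 0.67 [332.6 -78.9  30. ]
side dish_large mark [363.9 152.8] 0.64 [ 331.8 -265.2   30. ]
side dish_large mark [312.  129.7] 0.48 [ 500.3 -316.4   30. ]
side dish_large box [304. 123. 325. 141.] 0.81
side dish_large box [270. 151. 285. 166.] 0.77
side dish_large box [354. 141. 374. 159.] 0.57
side dish_large box [345. 162. 368. 181.] 0.55
side dish_small mark [274.4 195.7] 0.64 [527.3 -25.1  30. ]
side dish_small box [264. 190. 284. 205.] 0.71
side well_large mark [242.5 197.1] 0.85 [607.5   3.2  25. ]
side well_small mark [243.9 159.2] 0.93 [ 655.4 -132.5   25. ]
warmer [259.8, 186.4] 0.95 [ 5.84095570e+02 -6.86661641e+01 -1.13686838e-13]
```

View pics/top0.png

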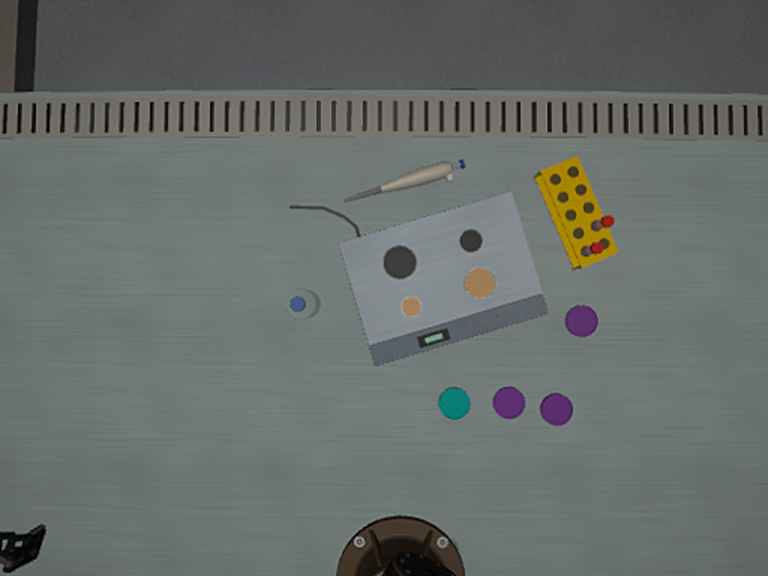

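View pics/side0.png

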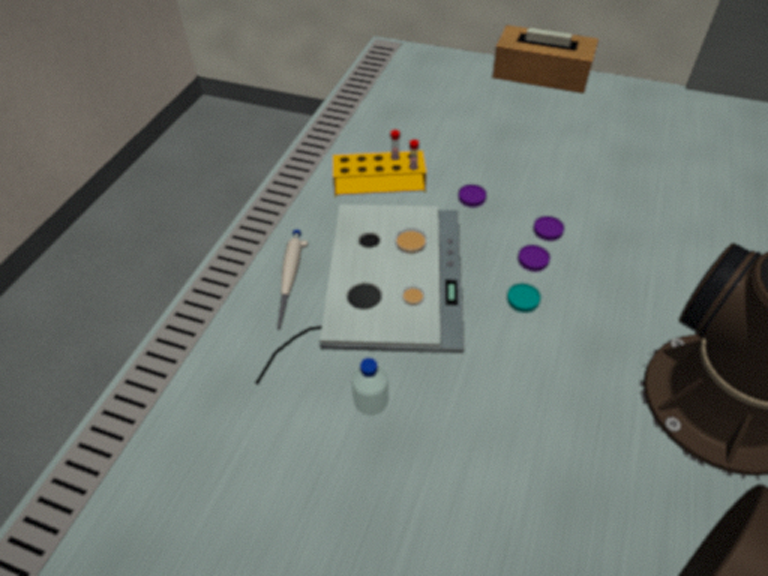

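Run:
```python
from cell import vision
from h import *
import pickle
P={c:vision.snapshot(c) for c in("top","side")}
pickle.dump(P,open("p0.pkl","wb"))
save(P["top"],"top0c.png",(230,120,410,300),3.3)
save(P["side"],"side0c.png",(190,100,390,240),4)
```

```text
(no output)
```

View pics/top0c.png

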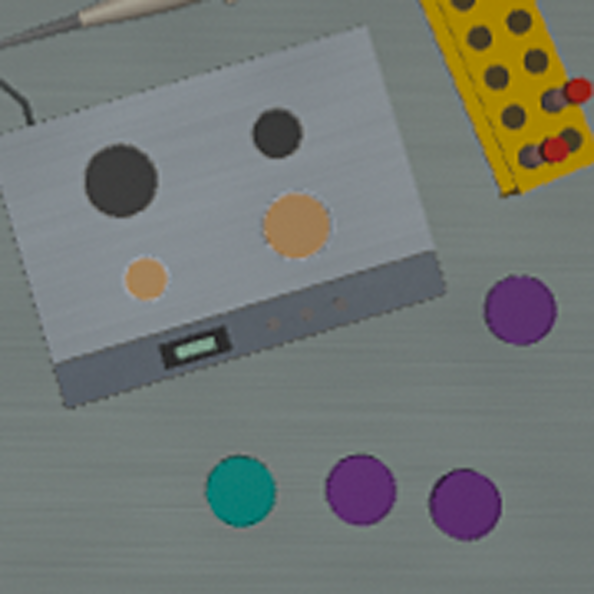

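```bash
cat > m.py <<'E'
from h import *
def blobs(p,roi,kind):
    im=p["color"].astype(int);R,G,B=im[...,0],im[...,1],im[...,2]
    if kind=="tan": m=(R-B>35)
    else: m=(R<100)&(abs(R-B)<30)
    M=np.zeros(m.shape,np.uint8);l,t,r,b=roi;M[t:b,l:r]=m[t:b,l:r]
    n,lab,st,ce=cv2.connectedComponentsWithStats(M)
    out=[]
    for i in range(1,n):
        if st[i,4]>=25: out.append((st[i],ce[i]))
    return out
if __name__=="__main__":
    import pickle
    P=pickle.load(open("p0.pkl","rb"))
    for c,roi in(("top",(240,130,362,232)),("side",(215,140,292,225))):
        for k in("tan","dark"):
            for s,ce in blobs(P[c],roi,k):
                print(c,k,s,np.round(ce,1),np.round(at_z(P[c],ce,25 if k=="dark" else 36),1))
E
python3 m.py
```

```text
top tan [310 179  20  19 301] [319.4 188. ] [ 570.6 -143.4   36. ]
top tan [268 198  13  13 122] [273.8 204.2] [524.8 -16.1  36. ]
top dark [306 153  16  15 179] [313.7 160. ] [ 650.3 -128.5   25. ]
top dark [256 164  22  22 384] [266.3 174.4] [608.6   5.5  25. ]
top dark [ 246  196  116   36 1401] [313.2 216.4] [ 490.7 -127.6   25. ]
side tan [264 154  20  14 209] [273.5 160.2] [ 569.4 -145.6   36. ]
side tan [269 192  13  10 106] [275.  196.7] [523.1 -17.5  36. ]
side dark [239 156  14   9 105] [245.7 159.9] [ 649.4 -131.4   25. ]
side dark [232 189  22  17 308] [242.4 197.1] [607.8   3.2  25. ]
```

View pics/side0c.png

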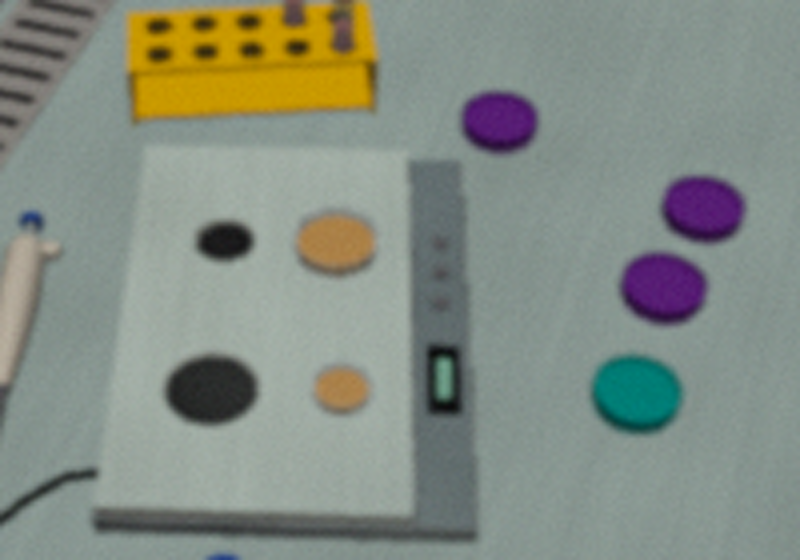

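```bash
cat > g.py <<'E'
from h import *
from scipy.spatial.transform import Rotation as Ro
LW=np.array([608.2,4.4]);SW=np.array([650.,-130.]);LD=np.array([570.,-144.5]);SD=np.array([524.,-16.8])
def RT(s): return Ro.from_euler("xyz",s["tool_rot"]).as_matrix()
def ang(v): return np.degrees(np.arctan2(v[1],v[0]))
def rel(s,tgt,R=None):
    R=RT(s) if R is None else R
    return np.round(R.T@(np.array(tgt)-s["position"])/10,2)
def show(s):
    R=RT(s);print("t",round(s["time"],2),"pos",np.round(s["position"],1),"yaw_y",round(ang(R[:,1]),2),"x",np.round(R[:,0],3),"F",np.round(s["wrist_force"],1),"w",round(s["gripper_width"],1),"q",np.round(s["joint_pos"],2))
E
python3 - <<'E'
from cell import env
from g import *
s=env.state();show(s)
for n,D,W in(("L",LD,LW),("S",SD,SW)):
    d=(W-D);l=np.linalg.norm(d);d/=l
    st=D-d*55;print(n,"dir",ang(d),l,"turn(y=+d)",ang(RT(s)[:,1])-ang(d),"start",st, "rel",rel(s,[*st,150]))
E
```

```text
t 0.9 pos [194.1 594.1 231.3] yaw_y 161.9 x [ 0.  0. -1.] F [ 0.4  0.5 -0.8] w 85.5 q [ 1.15  0.49  1.56  0.    1.09 -0.11]
L dir 75.61119938487435 153.72198931837957 turn(y=+d) 86.29295576594761 start [ 556.33246935 -197.77474642] rel [  8.13 -59.03 -64.02]
S dir -41.93692658674008 169.38193528236712 turn(y=+d) 203.84108173756204 start [483.0865461   19.95716652] rel [  8.13 -45.3  -45.6 ]
```

Call:
apply_moves --deltas '[{"translation": [0, -5.7, -2.1], "turn": 10, "claw": 0.53}, {"translation": [0, -11.4, -4.2], "turn": 20, "claw": 0.53}, {"translation": [0, -17.1, -6.3], "turn": 30, "claw": 0.53}, {"translation": [0, -22.8, -8.5], "turn": 40, "claw": 0.53}, {"translation": [0, -28.5, -10.6], "turn": 50, "claw": 0.53}]'

```text
time: 1.52
position: [433.5, 403.4, 231.5]
tool_rot: [0.417, 1.57, 0.794]
wrist_force: [0.7, 1.7, 0.1]
gripper_width: 40.1
```

Run:
```python
from cell import env
from g import *
s=env.state();show(s)
print(rel(s,[540,130,200]),rel(s,[556,-198,120]))
```

```text
t 1.52 pos [433.5 403.4 231.5] yaw_y 111.58 x [ 0.  0. -1.] F [0.7 1.7 0.1] w 40.1 q [0.64 0.44 1.64 0.   1.06 0.26]
[  3.15 -29.35  -0.15] [ 11.14 -60.44 -10.73]
```

Call:
apply_moves --deltas '[{"translation": [0.6, -5.9, 0], "turn": 7.2, "claw": 0.53}, {"translation": [1.2, -11.8, 0], "turn": 14.4, "claw": 0.53}, {"translation": [1.8, -17.7, 0], "turn": 21.6, "claw": 0.53}, {"translation": [2.5, -23.6, 0], "turn": 28.8, "claw": 0.53}, {"translation": [3.1, -29.5, -0.1], "turn": 36, "claw": 0.53}]'

```text
time: 2.15
position: [541.8, 128.9, 200.2]
tool_rot: [0.668, 1.57, 0.418]
wrist_force: [0.6, -0.4, -0.8]
gripper_width: 39.7
```

Run:
```python
from cell import env
from g import *
s=env.state();show(s)
print(rel(s,[555.5,-200,100]))
```

```text
t 2.15 pos [541.8 128.9 200.2] yaw_y 75.67 x [ 0.  0. -1.] F [ 0.6 -0.4 -0.8] w 39.7 q [0.11 0.43 1.76 0.   0.95 0.37]
[ 10.02 -31.53   9.47]
```

Call:
apply_moves --deltas '[{"translation": [1, -5.8, 1.7], "claw": 0.53}, {"translation": [3, -11.6, 3.5], "claw": 0.53}, {"translation": [5, -17.4, 5.2], "claw": 0.53}, {"translation": [7, -23.2, 7], "claw": 0.53}, {"translation": [9, -28.5, 8.6], "claw": 0.53}]'

```text
invalid input
```

Call:
apply_moves --deltas '[{"translation": [1, -2, 0.6], "claw": 0.53}, {"translation": [4, -3, 0.9], "claw": 0.53}, {"translation": [5, -3, 0.9], "claw": 0.53}, {"translation": [5, -3, 0.9], "claw": 0.53}]'

```text
invalid input
```

Run:
```python
from cell import env,vision
from g import *
from m import blobs
s=env.state();show(s)
d=LW-LD;d/=np.linalg.norm(d);n=np.array([-d[1],d[0]])
print("lat off",(s["position"][:2]-LD)@n,"along",(s["position"][:2]-LD)@d)
p=vision.snapshot("side");save(p,"side1.png",(190,100,390,240),4)
print(proj(p,s["position"]))
p=vision.snapshot("top");save(p,"top1.png",(230,120,410,300),3.3)
```

```text
t 2.15 pos [541.8 128.9 200.2] yaw_y 75.67 x [ 0.  0. -1.] F [ 0.6 -0.4 -0.8] w 39.7 q [0.11 0.43 1.76 0.   0.95 0.37]
lat off 95.27470534183063 along 257.84160915424195
[[246.6595596  194.62840266]]
```

View pics/side1.png

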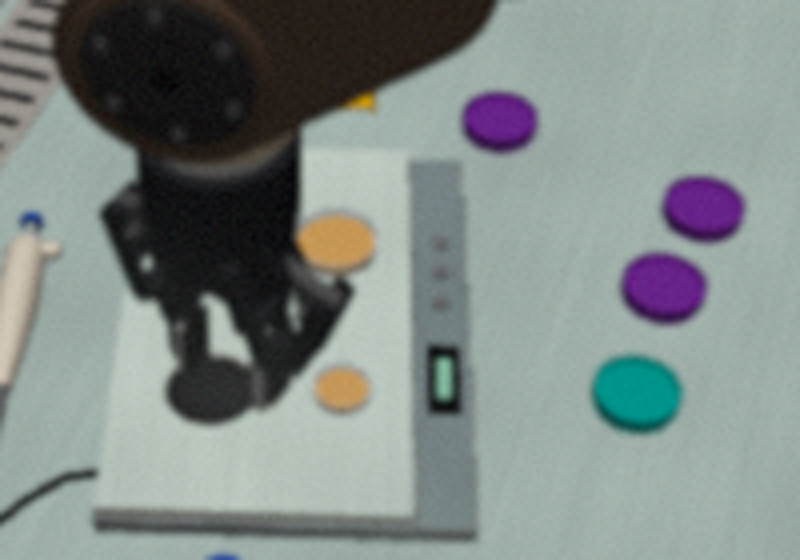

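View pics/top1.png

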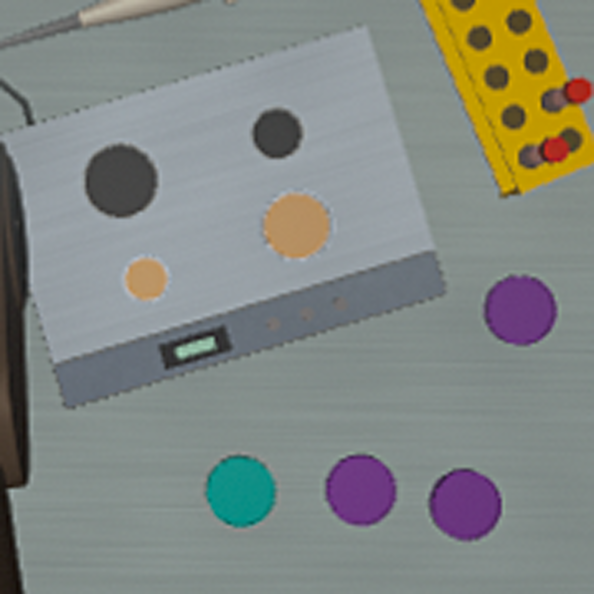

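The calls were refused because the rows had no "turn", so I'm resending them with it. The pictures show both dishes where I first measured them.

Call:
apply_moves --deltas '[{"translation": [1, -5.8, 1.7], "turn": 0, "claw": 0.53}, {"translation": [3, -11.6, 3.5], "turn": 0, "claw": 0.53}, {"translation": [5, -17.4, 5.2], "turn": 0, "claw": 0.53}, {"translation": [7, -23.2, 7], "turn": 0, "claw": 0.53}, {"translation": [9, -28.5, 8.6], "turn": 0, "claw": 0.53}]'

```text
time: 2.88
position: [555.4, -167.7, 110.1]
tool_rot: [0.055, 1.57, -0.19]
wrist_force: [0.4, 1.8, -0.3]
gripper_width: 40.3
```

Call:
apply_moves --deltas '[{"translation": [1, -2, 0.6], "turn": 0, "claw": 0.53}, {"translation": [4, -3, 0.9], "turn": 0, "claw": 0.53}, {"translation": [5, -3, 0.9], "turn": 0, "claw": 0.53}, {"translation": [5, -3, 0.9], "turn": 0, "claw": 0.53}]'

```text
time: 3.38
position: [556.6, -196.3, 60.3]
tool_rot: [2.774, 1.57, 2.529]
wrist_force: [0.6, 0.4, 0.8]
gripper_width: 40.0
```

Run:
```python
from cell import env,vision
from g import *
s=env.state();show(s)
d=LW-LD;d/=np.linalg.norm(d);n=np.array([-d[1],d[0]])
print("lat off",(s["position"][:2]-LD)@n,"along",(s["position"][:2]-LD)@d)
p=vision.snapshot("side");save(p,"side2.png",(190,100,390,240),4)
print(proj(p,s["position"]))
p=vision.snapshot("top");save(p,"top2.png",(230,120,410,300),3.3)
```

```text
t 3.38 pos [ 556.6 -196.3   60.3] yaw_y 75.97 x [-0.001  0.001 -1.   ] F [0.6 0.4 0.8] w 40.0 q [-0.45  0.66  1.8   0.    0.69 -0.21]
lat off 0.06827552905844528 along -53.488446826264855
[[283.33378094 143.41923935]]
```

View pics/side2.png

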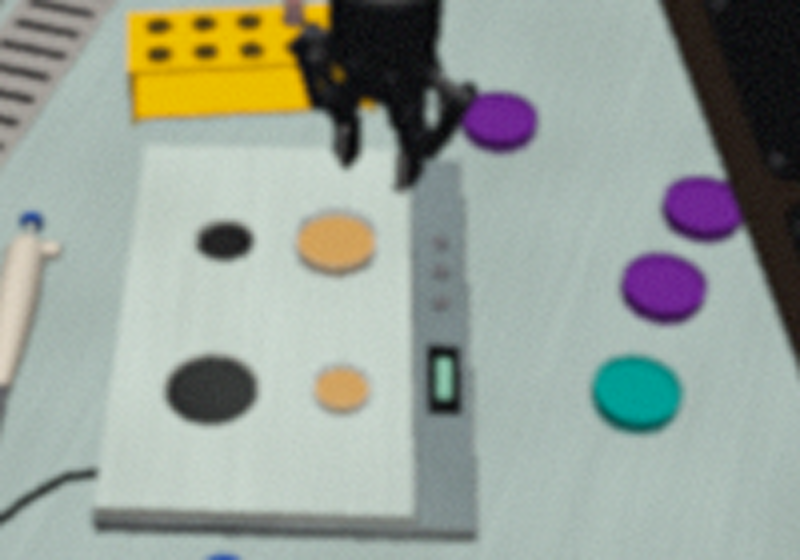

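View pics/top2.png

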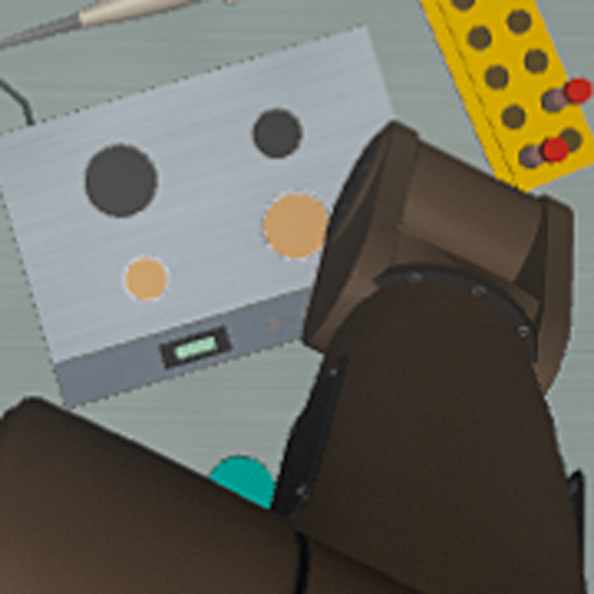

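Call:
apply_moves --deltas '[{"translation": [1.5, 0, 0], "turn": 0.3, "claw": 0.53}, {"translation": [2.3, 0, 0], "turn": 0.3, "claw": 0.53}, {"translation": [2.6, 0, 0], "turn": 0.3, "claw": 0.53}, {"translation": [2.6, 0, 0], "turn": 0.3, "claw": 0.53}]'

```text
time: 3.98
position: [556.6, -197.5, 34.1]
tool_rot: [2.745, 1.57, 2.494]
wrist_force: [0.5, 0.9, 0.7]
gripper_width: 40.3
```

Call:
apply_moves --deltas '[{"translation": [0.1, 0, 0], "turn": 0, "claw": 0.53}, {"translation": [0.1, 0, 0], "turn": 0, "claw": 0.53}]'

```text
time: 4.22
position: [556.7, -197.6, 33.6]
tool_rot: [0.103, 1.57, -0.148]
wrist_force: [0.2, -0.3, -0.0]
gripper_width: 40.2
```

Run:
```python
from cell import env,vision
from g import *
s=env.state();show(s)
p=vision.snapshot("side");save(p,"side3.png",(240,110,320,180),8)
print((proj(p,s["position"])-[240,110])*8)
```

```text
t 4.22 pos [ 556.7 -197.6   33.6] yaw_y 75.6 x [ 0. -0. -1.] F [ 0.2 -0.3 -0. ] w 40.2 q [-0.45  0.7   1.81  0.    0.63 -0.2 ]
[[344.96542337 319.52620496]]
```

View pics/side3.png

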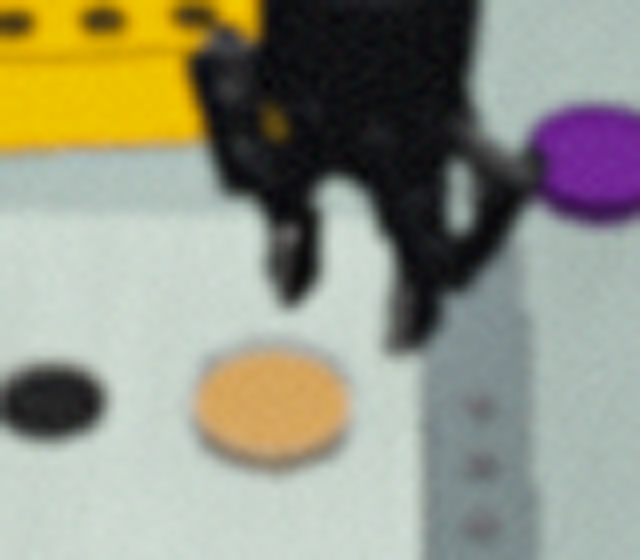

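Call:
apply_moves --deltas '[{"translation": [0.15, 0.5, 0], "turn": 0, "claw": 0.53}, {"translation": [0.15, 1.0, 0], "turn": 0, "claw": 0.53}, {"translation": [0.15, 1.5, 0], "turn": 0, "claw": 0.53}, {"translation": [0.15, 2.0, 0], "turn": 0, "claw": 0.53}, {"translation": [0.15, 2.4, 0], "turn": 0, "claw": 0.53}]'

```text
time: 4.9
position: [562.7, -173.8, 31.9]
tool_rot: [1.578, 1.571, 1.327]
wrist_force: [-0.1, -0.2, 0.5]
gripper_width: 40.5
```

```bash
cat > chk.py <<'E'
import sys
from cell import env,vision
from g import *
from m import blobs
s=env.state();show(s)
p=vision.snapshot("side");save(p,sys.argv[1]+".png",(215,120,315,220),6)
D,W=(LD,LW) if sys.argv[2]=="L" else (SD,SW)
d=W-D;d/=np.linalg.norm(d);n=np.array([-d[1],d[0]])
v=s["position"][:2]-W
print("tool vs well: along",v@d,"lat",v@n)
for st,ce in blobs(p,(215,140,300,225),"tan"):
    X=at_z(p,ce,36)[:2];print("tan",st[4],np.round(ce,1),np.round(X,1),"vs well along",round((X-W)@d,1),"lat",round((X-W)@n,1))
E
python3 chk.py side4 L
```

```text
t 4.9 pos [ 562.7 -173.8   31.9] yaw_y 75.62 x [ 0.  0. -1.] F [-0.1 -0.2  0.5] w 40.5 q [-0.41  0.7   1.81  0.    0.63 -0.16]
tool vs well: along -183.95563173034967 lat -0.21380196977299978
tan 217 [273.  160.6] [ 570.2 -143.5] vs well along -152.7 lat 0.0
tan 113 [275.  196.9] [523.  -16.8] vs well along -41.7 lat 77.3
```

View pics/side4.png

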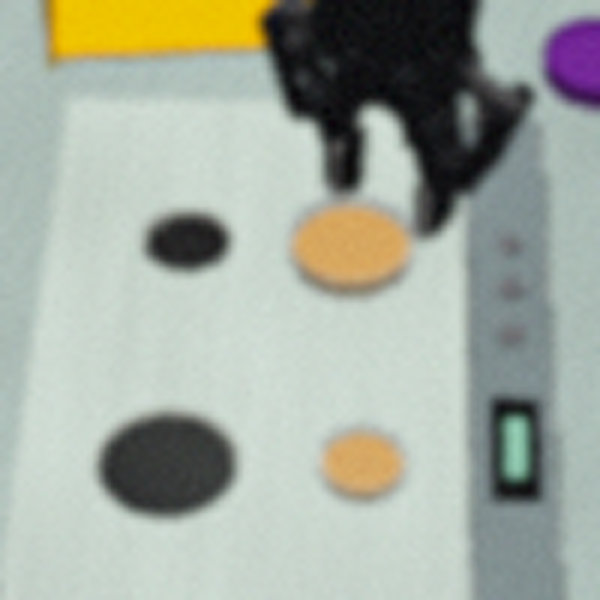

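Call:
apply_moves --deltas '[{"translation": [0, 0.5, 0], "turn": 0, "claw": 0.53}, {"translation": [0, 1.1, 0], "turn": 0, "claw": 0.53}, {"translation": [0, 1.7, 0], "turn": 0, "claw": 0.53}, {"translation": [0, 2.3, 0], "turn": 0, "claw": 0.53}, {"translation": [0, 2.9, 0], "turn": 0, "claw": 0.53}]'

```text
time: 5.58
position: [569.9, -145.7, 31.9]
tool_rot: [0.921, 1.571, 0.67]
wrist_force: [0.7, 0.6, 0.0]
gripper_width: 40.2
```

```bash
python3 chk.py side5 L
```

```text
t 5.58 pos [ 569.9 -145.7   31.9] yaw_y 75.61 x [ 0.  0. -1.] F [0.7 0.6 0. ] w 40.2 q [-0.36  0.7   1.81  0.    0.63 -0.11]
tool vs well: along -154.91237409362085 lat -0.24042611016535112
tan 228 [267.5 166.7] [ 577.3 -115.7] vs well along -124.0 lat 0.1
tan 112 [275.  196.9] [522.9 -16.9] vs well along -41.9 lat 77.3
```

View pics/side5.png

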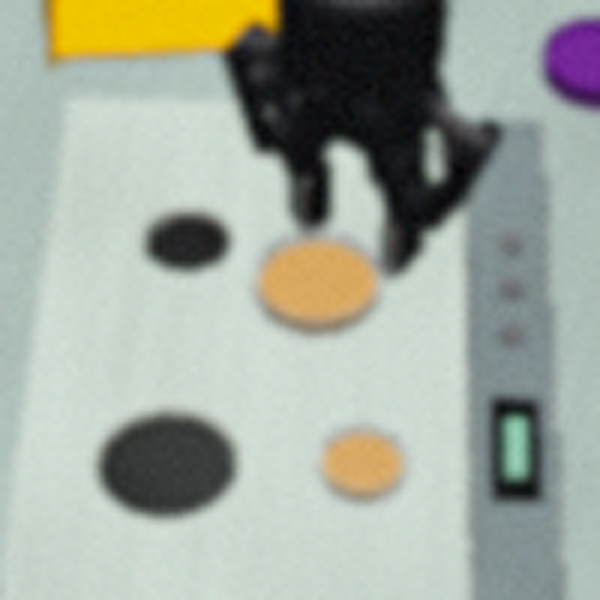

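Call:
apply_moves --deltas '[{"translation": [0, 0.6, 0], "turn": 0, "claw": 0.53}, {"translation": [0, 1.3, 0], "turn": 0, "claw": 0.53}, {"translation": [0, 2.0, 0], "turn": 0, "claw": 0.53}, {"translation": [0, 2.7, 0], "turn": 0, "claw": 0.53}, {"translation": [0, 3.4, 0], "turn": 0, "claw": 0.53}]'

```text
time: 6.25
position: [578.4, -112.7, 31.9]
tool_rot: [1.324, 1.571, 1.073]
wrist_force: [-0.4, -0.2, -0.4]
gripper_width: 39.9
```

Call:
apply_moves --deltas '[{"translation": [0, 0.7, 0], "turn": 0, "claw": 0.53}, {"translation": [0, 1.4, 0], "turn": 0, "claw": 0.53}, {"translation": [0, 2.1, 0], "turn": 0, "claw": 0.53}, {"translation": [0, 2.8, 0], "turn": 0, "claw": 0.53}, {"translation": [0, 3.4, 0], "turn": 0, "claw": 0.53}]'

```text
time: 6.88
position: [586.8, -79.8, 31.9]
tool_rot: [1.463, 1.571, 1.212]
wrist_force: [0.9, 0.5, -0.2]
gripper_width: 40.0
```

Call:
apply_moves --deltas '[{"translation": [0, 0.7, 0], "turn": 0, "claw": 0.53}, {"translation": [0, 1.3, 0], "turn": 0, "claw": 0.53}, {"translation": [0, 1.9, 0], "turn": 0, "claw": 0.53}, {"translation": [0, 2.5, 0], "turn": 0, "claw": 0.53}, {"translation": [0, 3.0, 0], "turn": 0, "claw": 0.53}]'

```text
time: 7.5
position: [594.3, -50.8, 31.9]
tool_rot: [1.361, 1.571, 1.11]
wrist_force: [-0.7, 0.9, -1.7]
gripper_width: 40.3
```

```bash
python3 chk.py side6 L
```

```text
t 7.5 pos [594.3 -50.8  31.9] yaw_y 75.61 x [ 0.  0. -1.] F [-0.7  0.9 -1.7] w 40.3 q [-0.2   0.71  1.79  0.    0.64  0.05]
tool vs well: along -56.97102022738174 lat -0.2328219067967228
tan 261 [247.4 188.7] [601.9 -20. ] vs well along -25.2 lat 0.0
tan 113 [275.  196.9] [523.  -16.8] vs well along -41.7 lat 77.3
```

View pics/side6.png

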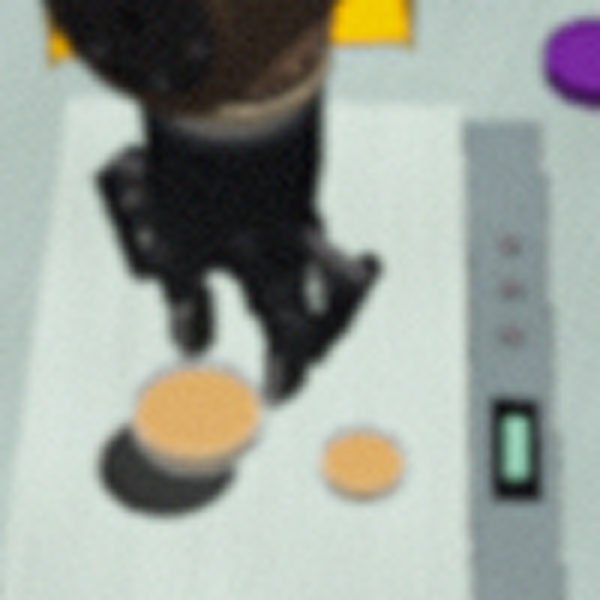

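Call:
apply_moves --deltas '[{"translation": [0, 0.4, 0], "turn": 0, "claw": 0.53}, {"translation": [0, 0.8, 0], "turn": 0, "claw": 0.53}, {"translation": [0, 1.2, 0], "turn": 0, "claw": 0.53}, {"translation": [0, 1.6, 0], "turn": 0, "claw": 0.53}, {"translation": [0, 1.9, 0], "turn": 0, "claw": 0.53}]'

```text
time: 8.18
position: [599.0, -32.6, 31.9]
tool_rot: [1.253, 1.571, 1.002]
wrist_force: [-0.0, 0.5, 0.5]
gripper_width: 39.8
```

```bash
python3 chk.py side7 L
```

```text
t 8.18 pos [599.  -32.6  31.9] yaw_y 75.61 x [ 0.  0. -1.] F [-0.   0.5  0.5] w 39.8 q [-0.16  0.71  1.78  0.    0.65  0.09]
tool vs well: along -38.129562814859675 lat -0.2395752315479069
tan 295 [243.3 193.5] [606.3  -0.9] vs well along -5.6 lat 0.6
tan 113 [275.  196.9] [523.  -16.8] vs well along -41.7 lat 77.3
```

View pics/side7.png

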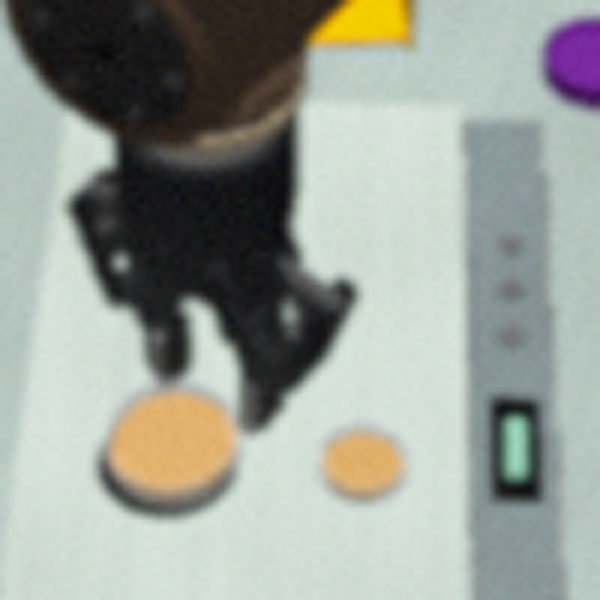

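Call:
apply_moves --deltas '[{"translation": [0, 0.1, 0], "turn": 0, "claw": 0.53}, {"translation": [0, 0.2, 0], "turn": 0, "claw": 0.53}, {"translation": [0, 0.3, 0], "turn": 0, "claw": 0.53}, {"translation": [0, 0.4, 0], "turn": 0, "claw": 0.53}, {"translation": [0, 0.5, 0], "turn": 0, "claw": 0.53}]'

```text
time: 8.85
position: [600.2, -28.0, 31.9]
tool_rot: [1.061, 1.571, 0.81]
wrist_force: [-0.1, -0.2, 0.1]
gripper_width: 40.0
```

```bash
python3 chk.py side8 L
```

```text
t 8.85 pos [600.2 -28.   31.9] yaw_y 75.6 x [ 0.  0. -1.] F [-0.1 -0.2  0.1] w 40.0 q [-0.16  0.71  1.78  0.    0.65  0.09]
tool vs well: along -33.331608364175366 lat -0.27279621678369165
tan 295 [242.4 195. ] [606.8   5. ] vs well along 0.2 lat 1.5
tan 113 [275.  196.9] [523.  -16.8] vs well along -41.7 lat 77.3
```

View pics/side8.png

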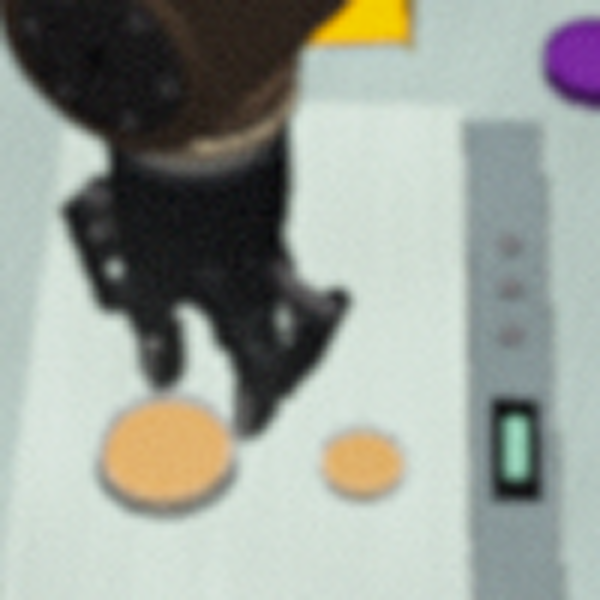

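Call:
apply_moves --deltas '[{"translation": [0, 0.1, 0], "turn": 0, "claw": 0.53}, {"translation": [0, 0.2, 0], "turn": 0, "claw": 0.53}, {"translation": [0, 0.2, 0], "turn": 0, "claw": 0.53}, {"translation": [0, 0.2, 0], "turn": 0, "claw": 0.53}]'

```text
time: 9.4
position: [600.6, -26.0, 31.9]
tool_rot: [1.331, 1.571, 1.08]
wrist_force: [-0.1, 0.9, -0.1]
gripper_width: 40.2
```

```bash
python3 chk.py side9 L
python3 - <<'E'
from cell import vision
from g import *
p=vision.snapshot("side")
for z in(30,31,33,36): print(z,proj(p,[*LW,z]),proj(p,[607.8,3.2,z]))
E
```

```text
t 9.4 pos [600.6 -26.   31.9] yaw_y 75.61 x [ 0.  0. -1.] F [-0.1  0.9 -0.1] w 40.2 q [-0.15  0.71  1.78  0.    0.65  0.1 ]
tool vs well: along -31.341789094382605 lat -0.22832158677508008
tan 272 [242.  196.1] [606.4   8.9] vs well along 3.9 lat 2.9
tan 113 [275.  196.9] [523.  -16.8] vs well along -41.7 lat 77.3
30 [[242.02679811 196.16233236]] [[242.32876439 195.8739826 ]]
31 [[242.01045386 195.91999198]] [[242.31264608 195.6315799 ]]
33 [[241.97769523 195.43426829]] [[242.28034033 195.14573196]]
36 [[241.92838124 194.70306429]] [[242.2317082  194.41434249]]
```

View pics/side9.png

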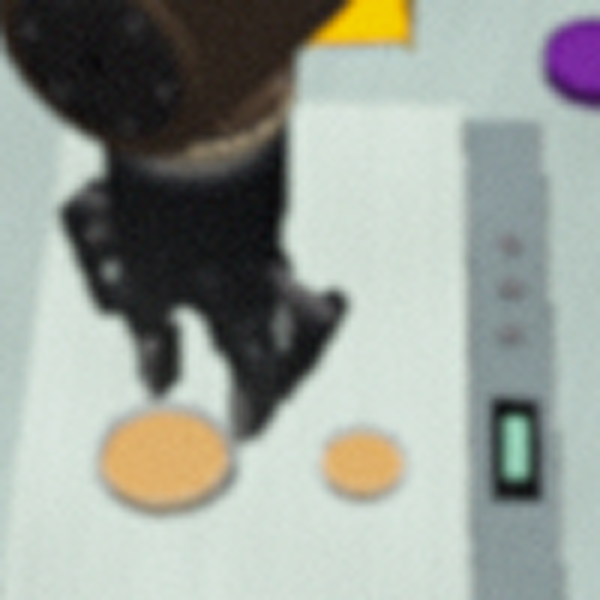

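Call:
apply_moves --deltas '[{"translation": [0, -1.2, 0], "turn": 0, "claw": 0.53}, {"translation": [-3, -1.2, 0], "turn": 0, "claw": 0.53}, {"translation": [-7, -1.2, -1], "turn": -8, "claw": 0.6}, {"translation": [-9, -0.5, -4], "turn": -18, "claw": 0.69}, {"translation": [-9, 0.2, -7], "turn": -28, "claw": 0.69}]'

```text
time: 10.12
position: [533.0, -7.2, 123.5]
tool_rot: [-0.368, 1.568, -0.125]
wrist_force: [-0.0, 0.3, -0.6]
gripper_width: 26.5
```

```bash
python3 chk.py side10 S
python3 - <<'E'
from cell import env
from g import *
s=env.state();d=SW-SD;d/=np.linalg.norm(d);st=SD-d*55
print(st,rel(s,[*st,70]), "turn",ang(RT(s)[:,1])-(ang(d)+180))
E
```

```text
t 10.12 pos [533.   -7.2 123.5] yaw_y 103.9 x [ 0.003 -0.    -1.   ] F [-0.   0.3 -0.6] w 26.5 q [-0.14  0.5   1.9   0.    0.74 -0.38]
tool vs well: along -169.07743394942088 lat 13.183449342239204
tan 262 [242.  196.1] [606.3   8.8] vs well along -125.3 lat 74.1
tan 111 [275.  196.8] [523.1 -17. ] vs well along -169.9 lat -0.8
[483.0865461   19.95716652] [ 5.26  3.62 -3.83] turn -33.63072428860049
```

View pics/side10.png

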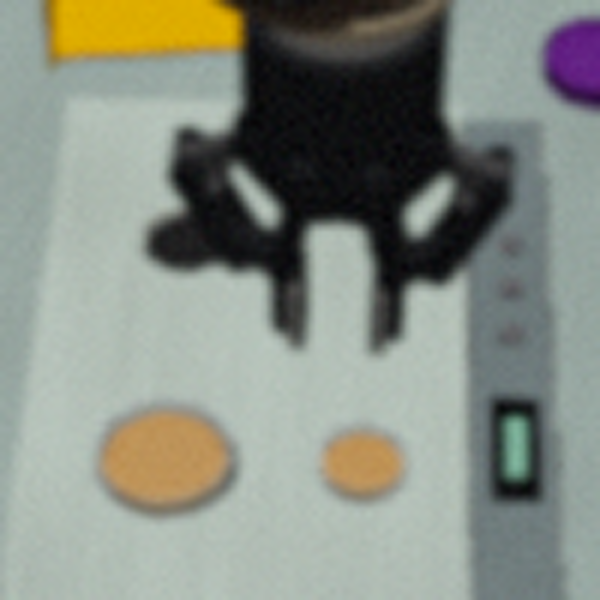

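Call:
apply_moves --deltas '[{"translation": [0, 1.2, -1.3], "turn": -8.5, "claw": 0.69}, {"translation": [0, 2.4, -2.6], "turn": -17, "claw": 0.69}, {"translation": [1, 3.6, -3.8], "turn": -25.5, "claw": 0.69}, {"translation": [4, 3.6, -3.8], "turn": -33.6, "claw": 0.69}, {"translation": [5.3, 3.6, -3.8], "turn": -33.6, "claw": 0.69}]'

```text
time: 10.8
position: [487.5, 18.9, 68.0]
tool_rot: [2.178, 1.57, 3.001]
wrist_force: [0.2, -0.3, 0.7]
gripper_width: 26.3
```

Run:
```python
from cell import env,vision
from g import *
s=env.state();show(s);d=SW-SD;d/=np.linalg.norm(d);st=SD-d*50
print(st,rel(s,[*st,31]), "turn",ang(RT(s)[:,1])-(ang(d)+180))
p=vision.snapshot("side");save(p,"side11.png",(215,120,315,220),6)
```

```text
t 10.8 pos [487.5  18.9  68. ] yaw_y 137.11 x [-0.001  0.    -1.   ] F [ 0.2 -0.3  0.7] w 26.3 q [-0.1   0.55  2.04  0.    0.55 -0.92]
[486.805951    16.61560592] [ 3.7  -0.11 -0.22] turn -0.9536759099213441
```

View pics/side11.png

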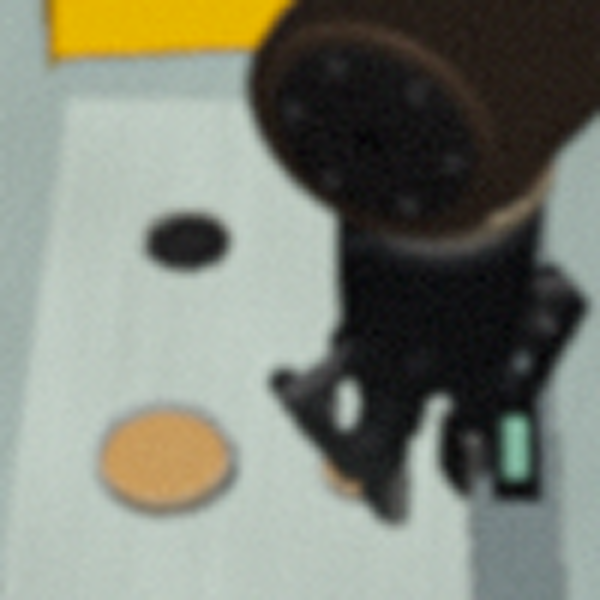

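Call:
apply_moves --deltas '[{"translation": [0, 0, 0], "turn": 0, "claw": 0.69}, {"translation": [1.5, 0, 0], "turn": 0, "claw": 0.69}, {"translation": [3.0, 0, 0], "turn": 0, "claw": 0.69}, {"translation": [3.5, 0, 0], "turn": 0, "claw": 0.69}, {"translation": [3.5, 0, 0], "turn": 0, "claw": 0.69}]'

```text
time: 11.48
position: [487.7, 19.4, 33.4]
tool_rot: [2.141, 1.57, 2.965]
wrist_force: [-0.9, -0.4, -0.6]
gripper_width: 26.7
```

Run:
```python
from cell import env,vision
from g import *
s=env.state();show(s);d=SW-SD;d/=np.linalg.norm(d)
print("along",(s["position"][:2]-SD)@d,rel(s,[*(SD-d*40),31.5]),rel(s,[*SD,31.5]), "turn",ang(RT(s)[:,1])-(ang(d)+180))
```

```text
t 11.47 pos [487.7  19.4  33.4] yaw_y 137.2 x [-0.001  0.    -1.   ] F [-0.9 -0.4 -0.6] w 26.7 q [-0.1   0.62  2.06  0.    0.46 -0.92]
along -51.15493486798614 [ 0.19 -1.12 -0.25] [ 0.19 -5.12 -0.19] turn -0.8642319694072569
```

Call:
apply_moves --deltas '[{"translation": [0.1, -0.4, -0.2], "turn": -0.9, "claw": 0.69}, {"translation": [0.15, -0.9, -0.23], "turn": -0.9, "claw": 0.69}, {"translation": [0.15, -1.4, -0.22], "turn": -0.9, "claw": 0.69}, {"translation": [0.15, -1.9, -0.21], "turn": -0.9, "claw": 0.69}, {"translation": [0.15, -2.3, -0.21], "turn": -0.9, "claw": 0.69}]'

```text
time: 12.1
position: [503.7, 1.9, 32.5]
tool_rot: [-0.682, 1.57, 0.157]
wrist_force: [0.4, -0.2, -0.3]
gripper_width: 26.3
```

Call:
apply_moves --deltas '[{"translation": [0, -0.4, 0], "turn": 0, "claw": 0.69}, {"translation": [0, -0.9, 0], "turn": 0, "claw": 0.69}, {"translation": [0, -1.4, 0], "turn": 0, "claw": 0.69}, {"translation": [0, -1.9, 0], "turn": 0, "claw": 0.69}]'

```text
time: 12.6
position: [517.8, -10.7, 32.4]
tool_rot: [-0.022, 1.571, 0.818]
wrist_force: [0.5, -0.6, 0.4]
gripper_width: 26.6
```

```bash
python3 chk.py side12 S;python3 - <<'E'
from cell import vision
from h import *
p=vision.snapshot("top");save(p,"top3.png",(230,120,380,250),4)
E
```

```text
t 12.6 pos [517.8 -10.7  32.4] yaw_y 138.11 x [ 0.  0. -1.] F [ 0.5 -0.6  0.4] w 26.6 q [-0.15  0.64  1.99  0.    0.51 -0.99]
tool vs well: along -178.04953310810276 lat 0.35556521645958367
tan 266 [242.  196.1] [606.4   9. ] vs well along -125.4 lat 74.2
tan 30 [275.8 192.9] [525.2 -30.6] vs well along -159.3 lat -9.5
```

View pics/side12.png

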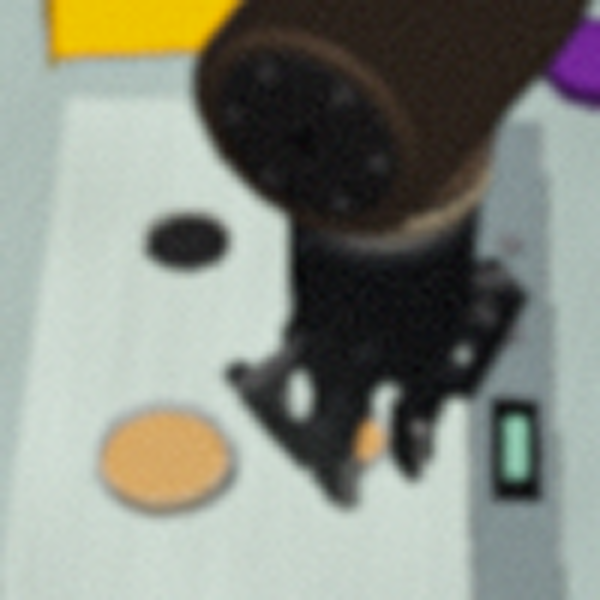

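View pics/top3.png

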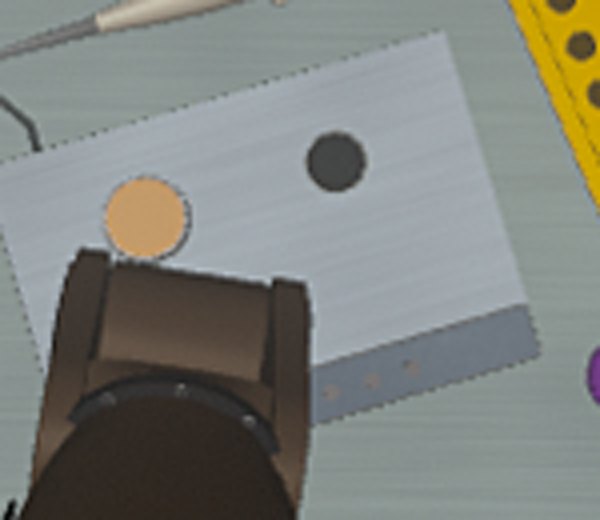

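Call:
apply_moves --deltas '[{"translation": [0, -0.6, 0], "turn": 0, "claw": 0.69}, {"translation": [0, -1.2, 0], "turn": 0, "claw": 0.69}, {"translation": [0, -1.8, 0], "turn": 0, "claw": 0.69}, {"translation": [0, -2.4, 0], "turn": 0, "claw": 0.69}, {"translation": [0, -3.0, 0], "turn": 0, "claw": 0.69}]'

```text
time: 13.32
position: [540.1, -30.9, 32.4]
tool_rot: [0.476, 1.571, 1.315]
wrist_force: [-0.9, 0.0, 1.0]
gripper_width: 26.7
```

Call:
apply_moves --deltas '[{"translation": [0, -0.6, 0], "turn": 0, "claw": 0.69}, {"translation": [0, -1.3, 0], "turn": 0, "claw": 0.69}, {"translation": [0, -2.0, 0], "turn": 0, "claw": 0.69}, {"translation": [0, -2.6, 0], "turn": 0, "claw": 0.69}, {"translation": [0, -3.2, 0], "turn": 0, "claw": 0.69}]'

```text
time: 13.95
position: [564.0, -52.2, 32.4]
tool_rot: [0.347, 1.571, 1.187]
wrist_force: [-0.3, 0.3, 0.6]
gripper_width: 26.7
```

```bash
python3 chk.py side13 S;python3 - <<'E'
from cell import vision
from h import *
p=vision.snapshot("top");save(p,"top4.png",(230,120,380,250),4)
E
```

```text
t 13.95 pos [564.  -52.2  32.4] yaw_y 138.11 x [ 0.  0. -1.] F [-0.3  0.3  0.6] w 26.7 q [-0.21  0.68  1.87  0.    0.59 -1.05]
tool vs well: along -115.99171902616357 lat 0.3800425978336429
tan 40 [264.3 177.5] [572.3 -73.5] vs well along -95.5 lat -9.9
tan 268 [242.  196.1] [606.3   9. ] vs well along -125.4 lat 74.2
```

View pics/side13.png

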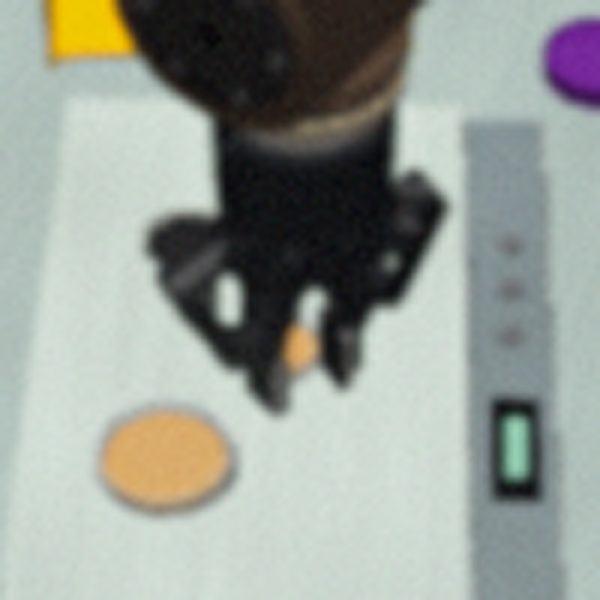

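View pics/top4.png

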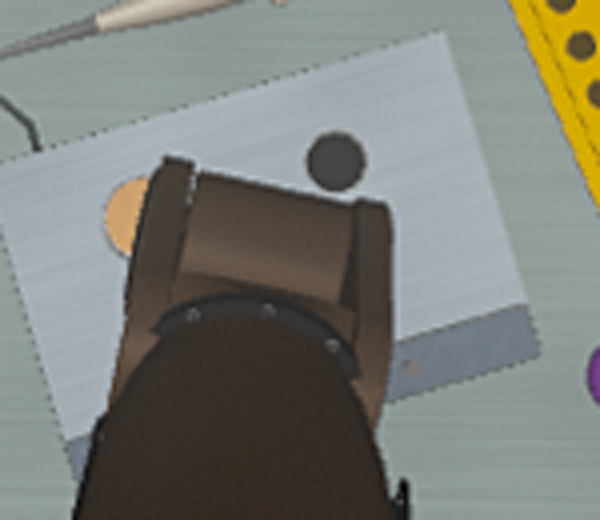

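Call:
apply_moves --deltas '[{"translation": [0, -0.6, 0], "turn": 0, "claw": 0.69}, {"translation": [0, -1.3, 0], "turn": 0, "claw": 0.69}, {"translation": [0, -2.0, 0], "turn": 0, "claw": 0.69}, {"translation": [0, -2.7, 0], "turn": 0, "claw": 0.69}, {"translation": [0, -3.4, 0], "turn": 0, "claw": 0.69}]'

```text
time: 14.68
position: [589.3, -75.0, 32.4]
tool_rot: [0.808, 1.571, 1.647]
wrist_force: [0.3, 0.6, -0.3]
gripper_width: 26.6
```

Call:
apply_moves --deltas '[{"translation": [0, -0.7, 0], "turn": 0, "claw": 0.69}, {"translation": [0, -1.3, 0], "turn": 0, "claw": 0.69}, {"translation": [0, -1.9, 0], "turn": 0, "claw": 0.69}, {"translation": [0, -2.5, 0], "turn": 0, "claw": 0.69}, {"translation": [0, -3.0, 0], "turn": 0, "claw": 0.69}]'

```text
time: 15.3
position: [611.6, -94.9, 32.4]
tool_rot: [0.24, 1.571, 1.079]
wrist_force: [0.6, 1.2, -0.2]
gripper_width: 26.6
```

```bash
python3 chk.py side14 S;python3 - <<'E'
from cell import vision
from h import *
p=vision.snapshot("top");save(p,"top5.png",(230,120,380,250),4)
E
```

```text
t 15.3 pos [611.6 -94.9  32.4] yaw_y 138.11 x [ 0.  0. -1.] F [ 0.6  1.2 -0.2] w 26.6 q [-0.26  0.73  1.73  0.    0.68 -1.1 ]
tool vs well: along -52.04029095581227 lat 0.43396340015897894
tan 42 [252.8 162.8] [ 621.7 -116.6] vs well along -30.0 lat -9.0
tan 268 [241.9 196.1] [606.5   8.9] vs well along -125.2 lat 74.2
```

View pics/side14.png

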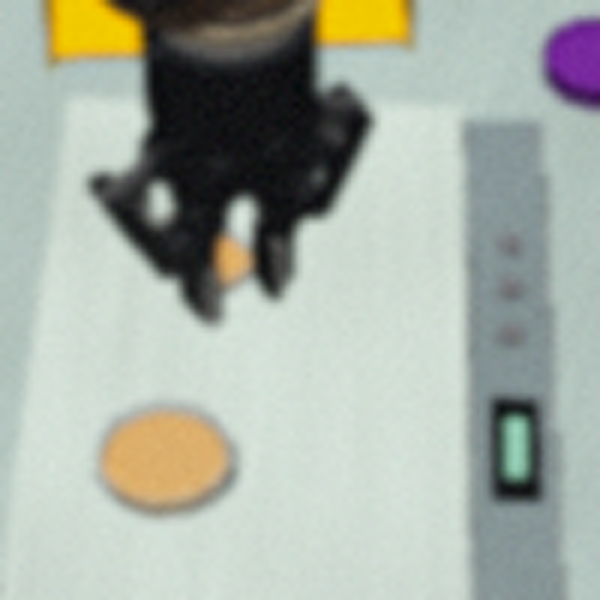

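View pics/top5.png

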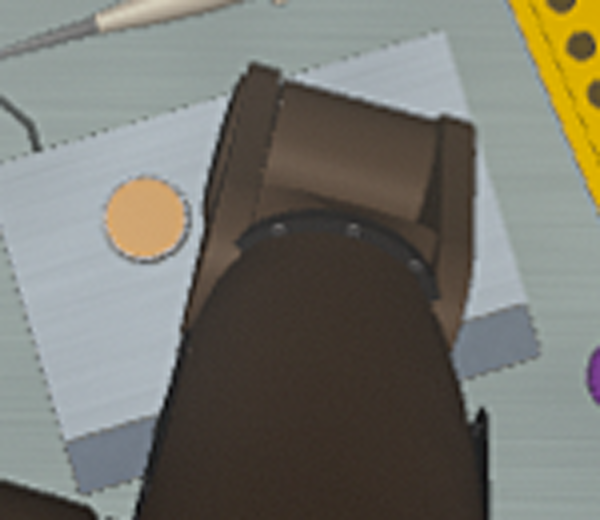

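Call:
apply_moves --deltas '[{"translation": [0, -0.4, 0], "turn": 0, "claw": 0.69}, {"translation": [0, -0.8, 0], "turn": 0, "claw": 0.69}, {"translation": [0, -1.2, 0], "turn": 0, "claw": 0.69}, {"translation": [0, -1.2, 0], "turn": 0, "claw": 0.69}]'

```text
time: 15.9
position: [620.5, -102.9, 32.4]
tool_rot: [-0.723, 1.571, 0.117]
wrist_force: [-0.2, -0.0, 0.3]
gripper_width: 26.3
```

Call:
apply_moves --deltas '[{"translation": [0, 1, 0], "turn": 0, "claw": 0.69}, {"translation": [0, 3, 0], "turn": 0, "claw": 0.69}, {"translation": [0, 6, 0], "turn": 0, "claw": 0.69}, {"translation": [0, 8, 0], "turn": 0, "claw": 0.69}, {"translation": [0, 8, 0], "turn": 0, "claw": 0.69}]'

```text
time: 16.52
position: [559.6, -48.2, 32.6]
tool_rot: [1.986, 1.57, 2.827]
wrist_force: [-0.4, 0.3, -0.0]
gripper_width: 26.2
```

```bash
python3 chk.py side15 S
```

```text
t 16.52 pos [559.6 -48.2  32.6] yaw_y 138.18 x [-0.001  0.    -1.   ] F [-0.4  0.3 -0. ] w 26.2 q [-0.2   0.68  1.88  0.    0.59 -1.04]
tool vs well: along -121.95307510070079 lat 0.44216446949307986
tan 76 [246.9 160.1] [ 641.6 -121.6] vs well along -11.9 lat 0.6
tan 269 [241.9 196.1] [606.5   9. ] vs well along -125.2 lat 74.4
```

View pics/side15.png

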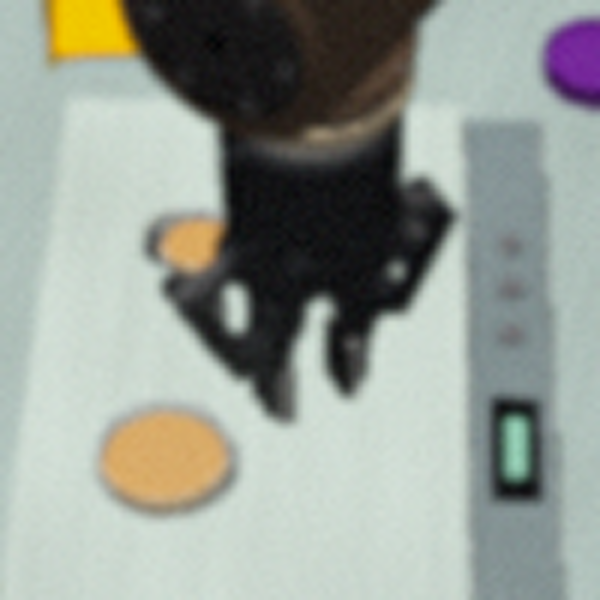

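Call:
apply_moves --deltas '[{"translation": [0, -3, 0], "turn": 0, "claw": 0.69}, {"translation": [0, -6, 0], "turn": 0, "claw": 0.69}, {"translation": [0, -7.4, 0], "turn": 0, "claw": 0.69}, {"translation": [0, -7.7, 0], "turn": 0, "claw": 0.69}, {"translation": [0, -8.0, 0], "turn": 0, "claw": 0.69}]'

```text
time: 17.2
position: [619.7, -102.3, 32.3]
tool_rot: [1.881, 1.57, 2.721]
wrist_force: [0.2, -0.0, 0.3]
gripper_width: 26.6
```

Call:
apply_moves --deltas '[{"translation": [0, -0.3, 0], "turn": 0, "claw": 0.69}, {"translation": [0, -0.6, 0], "turn": 0, "claw": 0.69}, {"translation": [0, -0.8, 0], "turn": 0, "claw": 0.69}, {"translation": [0, -1.0, 0], "turn": 0, "claw": 0.69}, {"translation": [0, -1.2, 0], "turn": 0, "claw": 0.69}]'

```text
time: 17.82
position: [629.3, -110.7, 32.4]
tool_rot: [0.438, 1.571, 1.278]
wrist_force: [-0.6, -0.0, 0.2]
gripper_width: 26.3
```

```bash
python3 chk.py side16 S
```

```text
t 17.82 pos [ 629.3 -110.7   32.4] yaw_y 138.11 x [ 0.  0. -1.] F [-0.6 -0.   0.2] w 26.3 q [-0.28  0.75  1.68  0.    0.71 -1.12]
tool vs well: along -28.297923599324672 lat 0.46376336839487514
tan 39 [248.9 158.1] [ 638.9 -130.9] vs well along -7.7 lat -8.1
tan 270 [241.9 196.1] [606.4   9.1] vs well along -125.3 lat 74.3
```

View pics/side16.png

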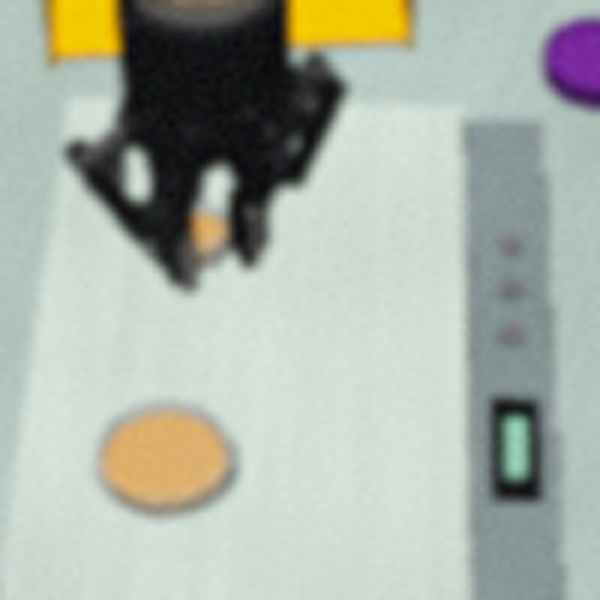

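Call:
apply_moves --deltas '[{"translation": [0, -0.1, 0], "turn": 0, "claw": 0.69}, {"translation": [0, -0.2, 0], "turn": 0, "claw": 0.69}, {"translation": [0, -0.3, 0], "turn": 0, "claw": 0.69}, {"translation": [0, -0.3, 0], "turn": 0, "claw": 0.69}]'

```text
time: 18.38
position: [631.4, -112.6, 32.4]
tool_rot: [1.481, 1.571, 2.321]
wrist_force: [-0.4, -0.2, 0.2]
gripper_width: 26.0
```

Call:
apply_moves --deltas '[{"translation": [0, -0.1, 0], "turn": 0, "claw": 0.69}, {"translation": [0, -0.1, 0], "turn": 0, "claw": 0.69}]'

```text
time: 18.62
position: [631.9, -113.2, 32.4]
tool_rot: [1.73, 1.57, 2.57]
wrist_force: [-1.6, 1.2, 1.1]
gripper_width: 26.1
```

```bash
python3 chk.py side17 S
```

```text
t 18.62 pos [ 631.9 -113.2   32.4] yaw_y 138.11 x [-0.001  0.    -1.   ] F [-1.6  1.2  1.1] w 26.1 q [-0.28  0.75  1.67  0.    0.72 -1.12]
tool vs well: along -24.68281156940327 lat 0.42965795588247
tan 42 [248.5 158.4] [ 639.7 -129.6] vs well along -7.9 lat -6.6
tan 270 [241.9 196.1] [606.5   8.9] vs well along -125.2 lat 74.3
```

View pics/side17.png

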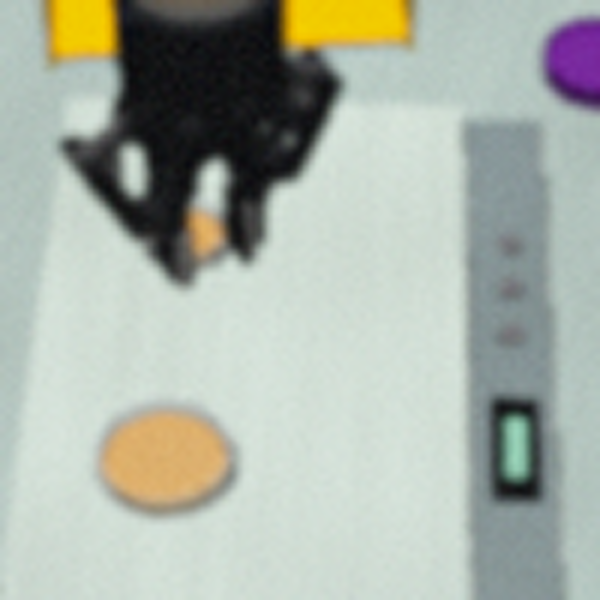

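The wrist force rose to about 2 N against the push, and the tan patch dropped in the picture, so the small dish has probably seated. I'll back off to check it with nothing in the way.

Call:
apply_moves --deltas '[{"translation": [0, 0.5, 0], "turn": 0, "claw": 0.69}, {"translation": [0, 3, 0], "turn": 0, "claw": 0.69}, {"translation": [-2, 7, 0], "turn": 0, "claw": 0.69}, {"translation": [-6, 12, 0], "turn": 0, "claw": 0.69}, {"translation": [-11, 16, 0], "turn": 0, "claw": 0.69}]'

```text
time: 19.3
position: [512.7, -6.7, 140.6]
tool_rot: [2.129, 1.569, 2.969]
wrist_force: [-0.1, 0.4, 0.3]
gripper_width: 26.6
```

Call:
apply_moves --deltas '[{"translation": [-4, 4, 4], "turn": 0, "claw": 0.69}, {"translation": [-6, 6, 10], "turn": 0, "claw": 0.69}, {"translation": [-6, 6, 16], "turn": 0, "claw": 0.69}, {"translation": [-6, 6, 22], "turn": 0, "claw": 0.69}, {"translation": [-6, 6, 22], "turn": 0, "claw": 0.69}]'

```text
time: 19.92
position: [618.0, 198.9, 199.5]
tool_rot: [-0.492, 1.57, 0.351]
wrist_force: [-0.5, -0.6, 0.1]
gripper_width: 26.1
```

```bash
python3 chk.py side18 S;python3 - <<'E'
from cell import vision
from g import *
from m import blobs
p=vision.snapshot("side")
for z in(28,30,33,36): print(z,proj(p,[*SW,z]),proj(p,[*LW,z]))
q=vision.snapshot("top");save(q,"top6.png",(230,120,380,250),4)
for st,ce in blobs(q,(240,130,362,232),"tan"): print("top",st,ce,[np.round(at_z(q,ce,z)[:2],1) for z in(30,35)])
save(q,"top6full.png")
E
```

```text
t 19.93 pos [618.  198.9 199.5] yaw_y 138.27 x [ 0.001  0.    -1.   ] F [-0.5 -0.6  0.1] w 26.1 q [ 0.21  0.56  1.53  0.    1.05 -0.63]
tool vs well: along -243.58500562972415 lat 223.28216761728967
tan 87 [245.5 158.7] [ 647.1 -125.4] vs well along -5.2 lat 1.5
tan 266 [241.9 196.1] [606.5   8.9] vs well along -125.2 lat 74.3
28 [[245.27904724 159.4514335 ]] [[242.05941674 196.64597392]]
30 [[245.25326403 158.95698695]] [[242.02679811 196.16233236]]
33 [[245.21446205 158.2128722 ]] [[241.97769523 195.43426829]]
36 [[245.1755067  157.46580812]] [[241.92838124 194.70306429]]
top [308 154  13  12 125] [314.048 159.512] [array([ 651.2, -128.9]), array([ 650.6, -128.3])]
top [256 165  20  19 303] [265.80858086 173.97359736] [array([609.5,   6.8]), array([609.2,   6.8])]
```

View pics/side18.png

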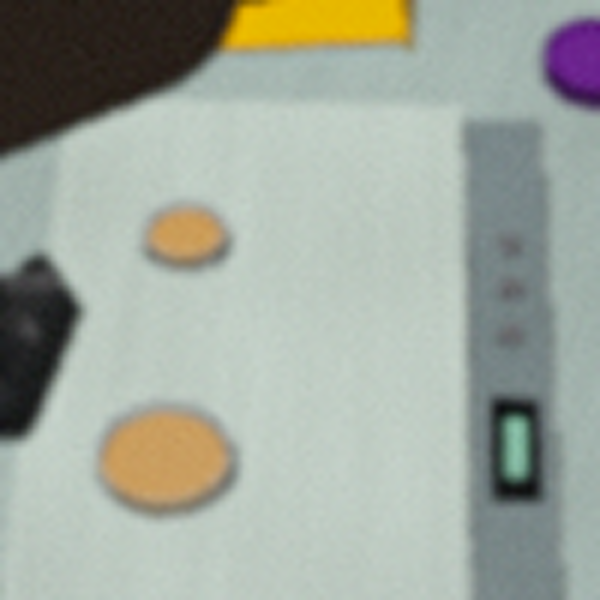

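View pics/top6.png

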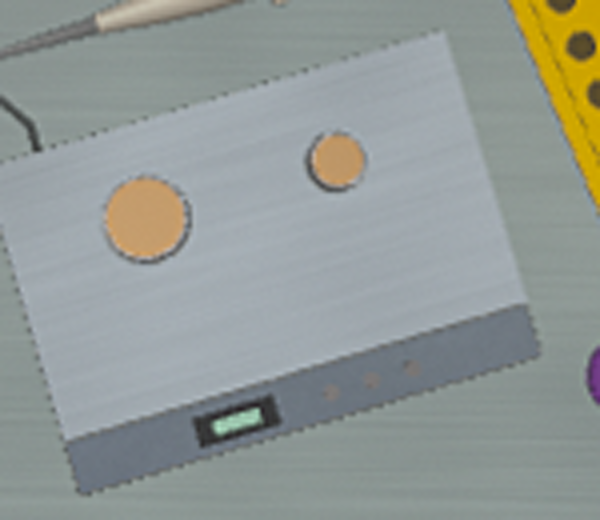

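View pics/top6full.png

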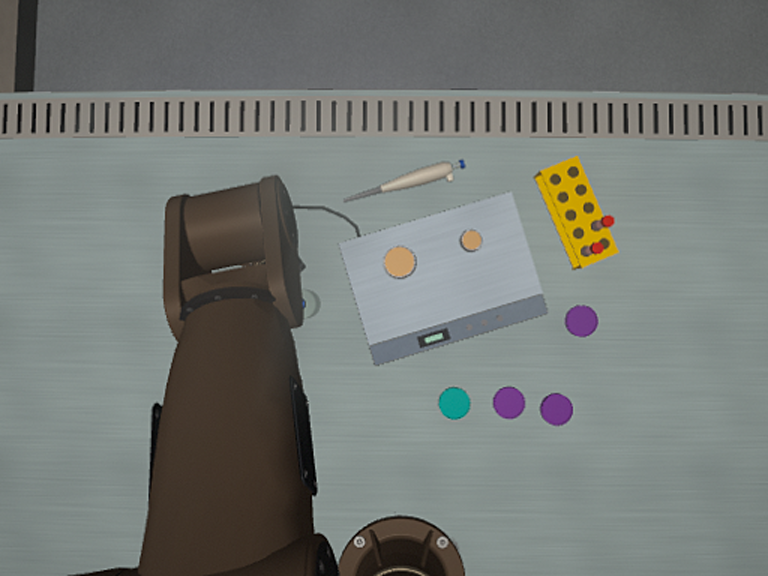

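Run:
```python
from cell import vision
from h import *
import cv2
a=vision.snapshot("top")["color"][148:186,250:326,::-1];b=vision.snapshot("side")["color"][145:215,225:265,::-1]
cv2.imwrite("pics/e1.png",cv2.resize(a,None,fx=10,fy=10,interpolation=cv2.INTER_CUBIC));cv2.imwrite("pics/e2.png",cv2.resize(b,None,fx=8,fy=8,interpolation=cv2.INTER_CUBIC))
```

```text
(no output)
```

View pics/e1.png

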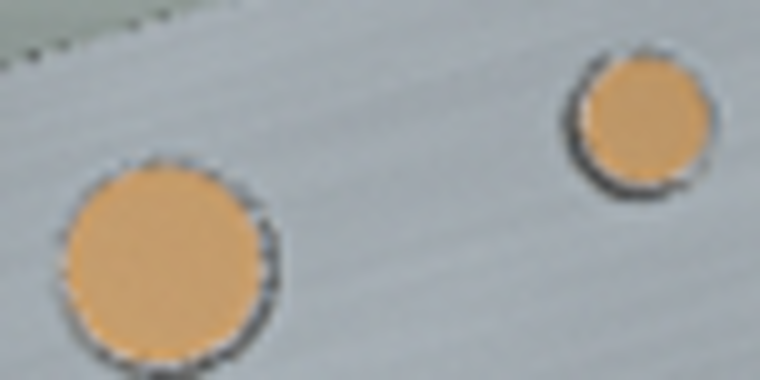

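View pics/e2.png

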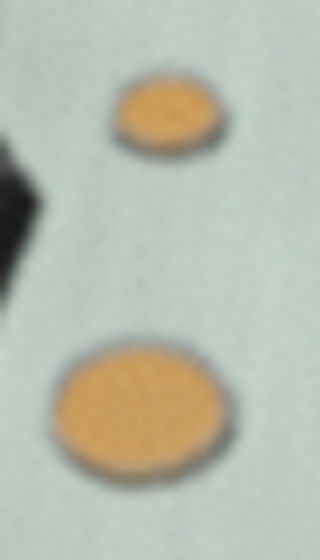

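Run:
```python
from cell import env
s=env.state();print(s["time"],s["wrist_force"],env.job_done())
```

```text
the job is handed in; nothing more can be done
20.175 [-0.08622399  0.01101184 -0.09718104] None
```

Both dishes are in their own wells, and I handed the job in at 20.2 s of the 51 s allowed. I slid each one in with the half-open fingers held low behind it as a two-point fork, large dish first. Nothing was pinched or lifted.

**Seating:** in the last enlarged pictures a dark gap shows all round each dish. The tan layer of each has come down to about 30–31 mm in the side view, as it should for a dish sitting on the well floor.
- **Large dish:** it dropped in during the last 2 mm of slow pushing.
- **Small dish:** I pushed it until it met the far wall with about 2 N, then backed off. It sits slightly toward that far side, within the well's clearance.

**Everything else:** the tube rack, the pipette and the purple and turquoise look-alikes are where they were in the final top picture. The arm partly covers the bottle in that picture. What shows of it matches its starting place, and the gripper passed well above it.

**Checks that disagreed:** the two cameras differed by 1–3 mm on the well positions, so I steered by the average. Two move calls were refused because I had left out the "turn" value. They moved nothing, and I sent them again with it.

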